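# Drain valve: pan under the spout, then two true turns of a slack handwheel

### The job

Set the drain pan flat on the bench under the valve's spout and let go of it, and then open the valve by two turns. The handwheel has a lot of free play: turn it anticlockwise, take up the slack first, and count only the two full turns that really lift the stem. Leave the pan under the spout and the other things on the bench where they are.

Things in the scene. Friction and masses are not known exactly. Their poses are not given: they have to be found in the camera images.
- rig: fixed dark steel drain valve rig, facing the robot (-x side). Origin on the bench under the middle of its foot plate, 150 x 130 mm (x by y). The valve body lies along y, 125 mm above the bench (flanges 90 mm across, to y = -92 and +91 mm). The wheel's axis leans 32 deg from vertical towards -x
- feed_pipe (a point): point of the 25 mm feed pipe above the wheel, 400 mm above the rig's origin. The pipe rises at rig y = +170 mm, x = 0 and crosses along the rig's y at x = 0 to y = -80 mm (end cap 34 mm across). It bars a gripper that comes straight down on the upper part of the wheel, so the tool must lean with the wheel's axis
- hub (a point): fixed point on the wheel's axis in the mid plane of its rim, at (-78, 0, 213) mm in the rig's frame. z = along the axis, out of the wheel (up and towards the robot); y = the rig's y; x = in the wheel's plane, away from the robot and up
- wheel: aluminium handwheel, origin at the hub point: rim 164 mm outside diameter, 16 mm thick, three spokes. Anticlockwise from above (positive about hub z) opens. In its free play (up to half a turn, share left unknown) it turns almost freely, under 2 N at the handle; then it takes 12 to 16 N and lifts the stem 15 mm per turn. It stays where left; turning back gives the whole slack again
- handle_mid (a point): middle of the black revolving crank handle on the wheel: a round grip 24 mm in diameter, 58 mm long, parallel to the wheel's axis, 65 mm from it; this point is 40 mm above the wheel's plane (hub z), the handle reaching from 9 to 67 mm. The handle spins freely on its pin, so a hand holding it need not turn as it goes round
- stem_tip (a point): top of the steel valve stem, 14 mm in diameter, on the wheel's axis. The valve starts shut, with this point 15 mm above the hub point along the hub's z; two true turns bring it to 45 mm. The stem does not rotate
- spout (a point): centre of the spout's downward mouth, 95 mm above the bench, at (0, -170, 95) mm in the rig's frame; 42 mm outside diameter; the pipe to it runs level along the rig's y, its top 147 mm above the bench
- pan: open aluminium drain pan, 190 x 130 x 45 mm (x by y by height), walls 4 mm, about 0.35 kg, loose; origin under the centre of its floor. At its -x end stands an upright grip plate 12 mm thick (x), 60 mm wide (y), its top 85 mm above the bench
- pan_grip (a point): point to grip in the pan's grip plate, at (-101, 0, 68) mm in the pan's frame (17 mm below the plate's top); axes as the pan's: close the fingers along x
- bottle: bystander: blue plastic bottle with white cap, 54 mm diameter, 170 mm tall; origin under its centre
- can: bystander: plain steel can, 72 mm diameter, 110 mm tall; origin under its centre
- wrench: bystander: steel open-ended wrench lying flat, 190 mm long; origin under its middle
- bearing: bystander: steel bearing ring lying flat, 84 mm outside diameter, 22 mm thick; origin under its centre
- seal: bystander: black rubber seal ring lying flat, 72 mm outside diameter, 12 mm thick; origin under its centre
- piston: bystander: steel hydraulic piston standing on its head, 64 mm diameter, 85 mm tall; origin under its centre
Mind the look-alikes: they are no part of the job. Of the things like the pan, leave any that is green; of the rest the larger one is meant.

How it is judged:
By the outcome, as a careful person would: the job done as asked, in the order asked, and still so for the second after the job is handed in, with the robot touching nothing.
It also fails if it takes over 72 s, if anything falls off the work surface, if the arm or the gripper's body presses on something with over 40 N, if the wrist force passes 120 N, or if a joint passes its speed limit or range.

### The arm

A 6-joint arm with a two-finger parallel gripper is mounted at the origin on the work surface. World frame = base frame: x ahead of the robot, y to its left, z up, the work surface at z = 0. Lengths are in m, angles in rad, forces in N, time in s.
With the tool pointing down it reaches from about 0.375 to 0.75 m from the base axis. Payload 9 kg.
Tool frame: the origin (TCP) lies at the very end of the fingers, on their centre line; the grasp point (between the pads) lies 19 mm behind it (bot.grasp_offset is the distance from the TCP to the grasp point, in m); z points along the fingers, y is the line along which they close (so a half turn about z gives the same grasp; the last joint's range is limited). The gripper opens to 85 mm and grips with 20 to 120 N. Pads are 22 mm wide; open, the fingers measure 114 mm over their backs; the gripper's body (76 mm by 85 mm) begins 54 mm behind the grasp point. The pads swing forward as they close: fully open they stand 13 mm farther back than shut.
Start: joints at [-1.364, 0.104, 0.097, 1.564, 0, 1.353], TCP at [0.247, -0.547, 0.231] pointing down, gripper open.
Joint ranges: [-2.99, 2.99], [-0.84, 1.86], [-1.1, 1.16], [-1.84, 2.11], [-1.51, 1.56], [-3.14, 3.14]. Speed limits (rad/s): [2.22, 2.22, 2.57, 3.14, 3.14, 3.14].

### API

Orientations are given as a unit quaternion [w, x, y, z].
In Python, from bench import bot, vision, spotter gives the robot as it stands.
- The arm moves only by the tool send_rows, never from a script. Its arguments are lists of equal length, an entry for each row: "linear": the shift along the tool's x, y, z in m, a list of three; "turn": the turn about the tool's z in degrees; "hand": the finger opening in m, from 0 to 0.0854. A call has 1 to 20 rows; each row shifts and turns the commanded pose from where the row before left it, along the tool's axes as they then stand; what a row does not reach is not made up. A row lasts 1/10 s, in which the tool goes at most 50 mm and 8.59 degrees, less where a joint would pass 70% of its speed; a pose out of reach is approached as far as the arm can. A call is refused whole if a number of a shift passes 0.05 or a number of a turn 8.59, either way. A call with a gripper value outside its range is refused whole. The fingers move at their own pace and stop on an object; "newtons" is the grip in N (left out, the last holds). Time passes only in rows, so rows that do not move let the fingers close. It gives the time, the measured TCP pose, the force, the opening and the grip force at its end, in the units of the state.
- bot.get_obs(): the state, without advancing time (a new reading comes with each control period).
- vision.capture(name): name is "scene" or "top" or "wrist"; returns the picture (480x640x3 uint8, red, green, blue); there is no depth.
- vision.calibration(name): a dict with "fovy" (degrees; the focal length in pixels is half the picture's height over the tangent of half this angle, whatever the lens; pixels are square), "cx", "cy" (the principal point, pixels), "dist_coeffs" ([k1, k2, p1, p2, k3] as OpenCV has them; the pictures are not rectified), "rvec" (rotation vector, rad) and "tvec" (3), from world to camera coordinates, as OpenCV has them. Camera axes: x right, y down, z forward; pixel columns grow to the right and rows downward; lengths in m; the calibration is good to about 2 mm. A picture is of the moment at which its call begins: read the wrist's pose just before it. calibration takes no time and is no camera call; for the wrist camera it gives the pose at the moment of the call.
- bot.hand_in(): hands the job in; it is judged then, once.
Trained networks look in the newest picture that a camera, given by its name, has taken for a name from the list of things; names that differ only in an ending like _2 or _b are one class to them, and where a whole thing is asked for, a point or a joint stands for the part that bears it (a point fixed in the world has none). Each returns a list of dicts, best first, with "score" (0 to 1); they miss things now and then, are a little off and sometimes report something else, mostly with a low value. They report only what shows in the picture. A call takes as long as a camera call. They do not tell look-alikes from the thing itself.
- spotter.find_in(target, camera): "bbox" ([left, top, width, height] in pixels, round what is visible of it).
- spotter.silhouettes(target, camera): "pixels" (480x640 bool, what is visible of it) and "bbox" ([left, top, width, height] in pixels, round what is visible of it).
- spotter.tip_of(target, camera): "location" ([column, row] in pixels: a listed point, or the origin of a listed thing).
The state is a dict: "time_s": time; "joints": joint angles; "dq": joint speeds; "tau": joint torques, N m; "tcp_pos": TCP position; "ee_rot": TCP orientation; "contact_force": force on the tool from outside, world axes, zero at the start; "wrist_torque": the same for the moment, N m; "opening": finger opening in m; "gripper_force": force on a finger pad.
Only numpy, scipy, OpenCV 4.12 (cv2) and the standard library are available. Lean on these libraries where they do the work, as an engineer would, in place of code of your own. Each camera call takes 0.05 s, during which the arm holds its last target. There are 200 camera calls.

## Working session

There is one attempt and no reset: what is moved stays moved. The work goes in short steps, Python scripts to look and compute and a tool call to move; the robot and the scene stay as the last step left them, time stands still between calls to the robot, and variables do not carry over. Pictures are saved under pics/ and viewed, at most 10 in all, crops included, and the job is handed in when it is done.

Besides the shell and the picture viewer there is one more tool, called as a command line: name --pt "numbers of a row" for each row, then --argument value for the rest. send_rows: Moves the arm, as the interface text tells. Its arguments: {"type":"object","properties":{"linear":{"type":"array"},"turn":{"type":"array"},"hand":{"type":"array"},"newtons":{"type":"number"}},"required":["linear","turn","hand"]}

```bash
ls; mkdir -p pics; cat > h.py <<'E'
import numpy as np, cv2
from bench import bot, vision, spotter
from scipy.spatial.transform import Rotation as R
def cal(n):
    c=vision.calibration(n); f=240/np.tan(np.radians(c['fovy'])/2)
    K=np.array([[f,0,c['cx']],[0,f,c['cy']],[0,0,1.]])
    return K,np.array(c['dist_coeffs'],float),np.array(c['rvec'],float),np.array(c['tvec'],float)
def ray(c,px):
    K,d,rv,t=c; u=cv2.undistortPoints(np.array([[px]],float),K,d)[0,0]
    Rm=cv2.Rodrigues(rv)[0]; return -Rm.T@t.ravel(), Rm.T@np.array([u[0],u[1],1])
def onz(c,px,z):
    o,v=ray(c,px); return o+v*(z-o[2])/v[2]
def proj(c,P):
    return cv2.projectPoints(np.atleast_2d(np.array(P,float)),c[2],c[3],c[0],c[1])[0][:,0]
def tri(obs):
    A=np.zeros((3,3));b=np.zeros(3)
    for c,px in obs:
        o,v=ray(c,px);v=v/np.linalg.norm(v);M=np.eye(3)-np.outer(v,v);A+=M;b+=M@o
    return np.linalg.solve(A,b)
def save(n,img): cv2.imwrite('pics/'+n,img[:,:,::-1])
E
python3 - <<'E'
from h import *
np.set_printoptions(precision=3,suppress=True)
for cam in ['scene','top']:
    im=vision.capture(cam); save(cam+'0.png',im); 
    c=cal(cam); print(cam, -cv2.Rodrigues(c[2])[0].T@c[3].ravel(), c[0][0,0], c[1])
    for t in ['pan','pan_grip','hub','handle_mid','stem_tip','spout','feed_pipe','rig']:
        for r in spotter.tip_of(t,cam)[:3]: print(t,np.round(r['location'],1),round(r['score'],2))
o=bot.get_obs(); print(o['time_s'],o['tcp_pos'],o['ee_rot'],o['contact_force'],bot.grasp_offset)
E
```

```text
pics
scene [ 1.186 -0.027  1.39 ] 548.6800661810169 [0.057 0.    0.    0.    0.   ]
pan [197.1 207.1] 0.76
pan [144.4 286.9] 0.7
pan [224.6 299.1] 0.63
pan_grip [115.9 297.4] 0.89
pan_grip [225.1 178.3] 0.7
pan_grip [217.6 249.8] 0.6
hub [357.7 256. ] 0.71
hub [344.6 246.1] 0.34
handle_mid [376.9 245.2] 0.67
spout [298. 310.] 0.6
feed_pipe [366.4 239.6] 0.85
feed_pipe [169.3 343.9] 0.38
rig [362.1 317.5] 0.74
top [ 0.371 -0.013  1.475] 558.9801711713311 [-0.024  0.     0.     0.     0.   ]
pan [453.1 339.6] 0.79
pan [409.7 228.6] 0.78
pan [491.1 242.5] 0.61
pan_grip [515.6 217. ] 0.97
pan_grip [423.1 365.7] 0.97
pan_grip [268. 227.] 0.67
hub [269.1 223.8] 0.57
handle_mid [244.7 215.9] 0.64
handle_mid [459.2 180.1] 0.2
stem_tip [269.3 228.4] 0.48
spout [332.8 191.3] 0.94
feed_pipe [251.1 177.2] 0.68
rig [273.7 208. ] 0.91
0.9 [ 0.247 -0.547  0.231] [ 0.     0.978  0.211 -0.   ] [ 0.043 -0.11  -0.28 ] 0.0187
```

View pics/scene0.png

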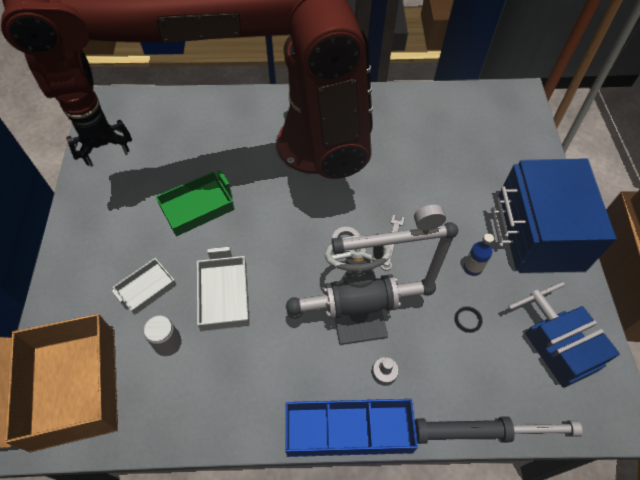

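View pics/top0.png

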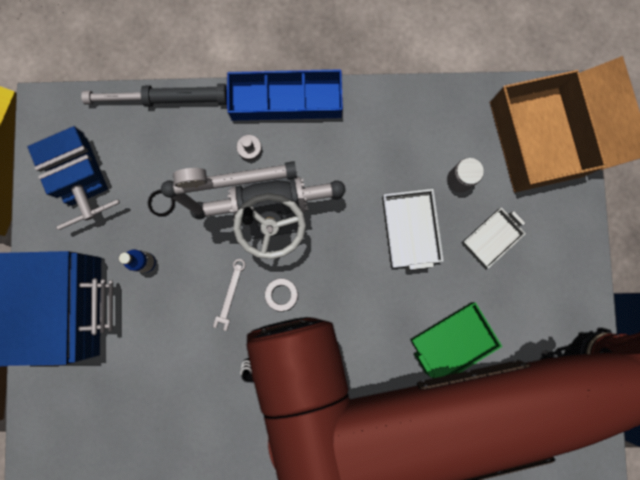

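The scene shows three pan-like objects:
- **Green pan:** scene (197,203), top (455,340). Excluded because it is green.
- **Small white pan:** scene (144,286), top (493,238).
- **Large white pan:** scene (222,292), top (412,229). This is the larger non-green one, so I choose it. Its grip plate faces the robot, at top (418,266).

The wheel is at top (269,228) and the spout at top (337,189).

```bash
python3 - <<'E'
from h import *
np.set_printoptions(precision=4,suppress=True)
s,t=cal('scene'),cal('top')
a=cv2.imread('pics/scene0.png');b=cv2.imread('pics/top0.png')
z=lambda im,x,y:cv2.resize(im[y:y+75,x:x+100],(400,300),interpolation=cv2.INTER_CUBIC)
cv2.imwrite('pics/m1.png',np.vstack([np.hstack([z(a,300,205),z(b,220,165)]),np.hstack([z(a,180,240),z(b,365,200)])]))
print('hub',tri([(s,(357.7,256)),(t,(269.1,223.8))]))
print('spout',tri([(s,(298,310)),(t,(332.8,191.3))]), onz(t,(332.8,191.3),.095),onz(s,(298,310),.095))
print('feed',tri([(s,(366.4,239.6)),(t,(251.1,177.2))]),onz(t,(251.1,177.2),.4))
print('rig',onz(s,(362.1,317.5),0),onz(t,(273.7,208),0))
print('handle',tri([(s,(376.9,245.2)),(t,(244.7,215.9))]))
for cam,c in (('scene',s),('top',t)):
    vision.capture(cam)
    for r in spotter.silhouettes('pan',cam)[:3]:
        m=r['pixels'].astype(np.uint8); k=cv2.findContours(m,0,2)[0]; k=max(k,key=cv2.contourArea)
        print(cam,r['bbox'],round(r['score'],2),cv2.minAreaRect(k))
    for n in ['bottle','can','wrench','bearing','seal','piston']:
        for r in spotter.tip_of(n,cam)[:1]: print(n,onz(c,r['location'],0),round(r['score'],2))
E
```

```text
hub [0.5382 0.0928 0.2052]
spout [ 0.6304 -0.0584  0.095 ] [ 0.6304 -0.0598  0.095 ] [ 0.6305 -0.057   0.095 ]
feed [0.6052 0.1021 0.3993] [0.6054 0.1095 0.4   ]
rig [0.6159 0.1142 0.    ] [0.6072 0.0959 0.    ]
handle [0.5477 0.1363 0.2737]
scene [113.2, 259.0, 61.8, 55.8] 0.94 ((143.35406494140625, 285.9243469238281), (36.7607307434082, 56.53800582885742), 53.97262954711914)
scene [198.4, 248.1, 52.7, 82.9] 0.77 ((221.7386932373047, 288.012451171875), (82.0023193359375, 52.844886779785156), 87.27368927001953)
scene [159.4, 171.3, 72.7, 66.6] 0.64 ((196.9377899169922, 201.42422485351562), (46.09062957763672, 71.91851043701172), 64.65382385253906)
can [ 0.675  -0.3951  0.    ] 0.83
wrench [0.3791 0.2106 0.    ] 0.81
bearing [0.3904 0.0791 0.    ] 0.75
seal [0.6211 0.3965 0.    ] 0.84
piston [0.7654 0.1551 0.    ] 0.77
top [410.1, 304.4, 91.7, 74.6] 0.98 ((453.8200988769531, 343.194091796875), (55.62010955810547, 80.61619567871094), 59.534454345703125)
top [379.2, 189.8, 64.7, 81.3] 0.94 ((412.0077209472656, 230.06155395507812), (78.51398468017578, 53.08686447143555), 82.87498474121094)
top [463.0, 209.0, 57.6, 59.7] 0.86 ((495.3076171875, 235.57958984375), (37.04013442993164, 60.38516616821289), 46.97492980957031)
bottle [0.4754 0.4426 0.    ] 0.94
can [ 0.6766 -0.4165  0.    ] 0.63
wrench [0.3806 0.2119 0.    ] 0.74
bearing [0.3798 0.0801 0.    ] 0.67
seal [0.6294 0.3937 0.    ] 0.6
piston [0.767  0.1469 0.    ] 0.91
```

View pics/m1.png

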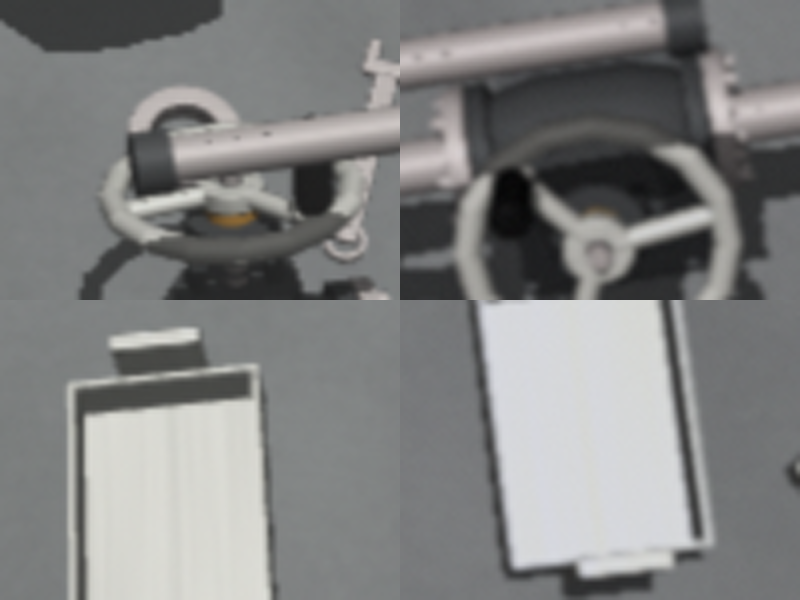

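The crops confirm the large white pan with its plain grip plate. The black crank handle is at top about (249,215) and scene (379,251). Next I'll refine the poses by fitting model edges.

```bash
cat > fit.py <<'E'
from h import *
from scipy.optimize import differential_evolution as DE
L=np.linspace
def T(p,P):
    c,s=np.cos(p[2]),np.sin(p[2]); P=np.asarray(P,float)
    return np.c_[p[0]+c*P[:,0]-s*P[:,1], p[1]+s*P[:,0]+c*P[:,1], P[:,2]]
A=np.radians(32); HZ=np.array([-np.sin(A),0,np.cos(A)]);HX=np.array([np.cos(A),0,np.sin(A)]);HY=np.array([0,1.,0]);HUB=np.array([-.078,0,.213])
def cyl(o,a,b,r,n=30):   # silhouette lines in world
    d=b-a; P=a+L(0,1,n)[:,None]*d; w=np.cross(d,o-P); w/=np.linalg.norm(w,axis=1)[:,None]
    return np.r_[P+r*w,P-r*w]
def rigpts(p,c):
    o=-cv2.Rodrigues(c[2])[0].T@c[3].ravel()
    th=L(0,2*np.pi,90)[:,None]; out=[]
    for r,z in ((.082,.0),): out.append(T(p,HUB+z*HZ+r*(np.cos(th)*HX+np.sin(th)*HY)))
    g=lambda *q:T(p,[q])[0]
    out.append(cyl(o,g(0,-.08,.4),g(0,.16,.4),.0125))
    out.append(cyl(o,g(0,-.1,.125),g(0,-.15,.125),.0215,12))
    f=L(-1,1,20)
    out.append(T(p,[(x*.075,y*.065,0.006) for x,y in [(1,v) for v in f]]))
    return np.vstack(out)
def rect(x0,x1,y0,y1,z,n=25):
    return [(x,y0,z) for x in L(x0,x1,n)]+[(x,y1,z) for x in L(x0,x1,n)]+[(x0,y,z) for y in L(y0,y1,n)]+[(x1,y,z) for y in L(y0,y1,n)]
PAN=np.array(rect(-.095,.095,-.065,.065,.045)+rect(-.091,.091,-.061,.061,.045)+rect(-.107,-.095,-.03,.03,.085,10))
def panpts(p,c): return T(p,PAN)
def dts(names):
    r=[]
    for n,cam in names:
        im=cv2.imread('pics/'+n); e=np.zeros(im.shape[:2],np.uint8)
        for k in range(3): e|=cv2.Canny(im[:,:,k],40,90)
        r.append((cal(cam),cv2.distanceTransform(255-e,cv2.DIST_L2,5)))
    return r
def cost(p,f,D):
    s=0
    for c,d in D:
        q=proj(c,f(p,c)); v=cv2.remap(d,q[:,0].astype(np.float32),q[:,1].astype(np.float32),1,borderValue=9)
        s+=np.minimum(v,5).mean()
    return s
def fit(f,D,p0,w=(.03,.03,.15)):
    r=DE(cost,[(a-b,a+b) for a,b in zip(p0,w)],args=(f,D),seed=1,popsize=20,maxiter=60); return r.x,r.fun
E
python3 - <<'E'
from fit import *
np.set_printoptions(precision=4,suppress=True)
D=dts([('scene0.png','scene'),('top0.png','top')])
p,v=fit(rigpts,D,(.608,.105,.13)); print('rig',p,v)
for d,n in zip(D,'st'): print(n,fit(rigpts,[d],p,(.02,.02,.1)))
c=D[1][0]; print(onz(c,(412,230),.045))
x=onz(c,(412,230),.045); pp,v=fit(panpts,D,(x[0]+.003,x[1],.1),(.03,.03,.2)); print('pan',pp,v)
for d,n in zip(D,'st'): print(n,fit(panpts,[d],pp,(.02,.02,.1)))
g=lambda P:T(p,[P])[0]
print('spout',g((0,-.17,.095)),'hub',g(HUB))
# handle angle from pixels
hs,ht=[],[]
for a in range(0,360,5):
    a=np.radians(a); P=g(HUB+.04*HZ+.065*(np.cos(a)*HX+np.sin(a)*HY))
    e=[proj(D[0][0],P)[0]-(378.7,251),proj(D[1][0],P)[0]-(248.7,216)]
    hs.append((np.linalg.norm(e[0])+np.linalg.norm(e[1]),np.degrees(a),e))
print(sorted(hs,key=lambda x:x[0])[:2])
z=[]
for n,(c,d),x0,y0 in (('scene0.png',D[0],270,210),('top0.png',D[1],190,150)):
    im=cv2.resize(cv2.imread('pics/'+n),None,fx=3,fy=3,interpolation=2)
    for q in np.r_[proj(c,rigpts(p,c)),proj(c,panpts(pp,c))]: cv2.circle(im,tuple(int(3*a+1) for a in q),1,(0,0,255),-1)
    x0=[180,180][n[0]=='t']; z.append(im[y0*3:y0*3+300,x0*3:x0*3+800])
cv2.imwrite('pics/m2.png',np.vstack(z))
E
```

```text
rig [0.606  0.0989 0.0971] 2.016653060913086
s (array([0.612 , 0.1055, 0.1605]), np.float64(0.8795220851898193))
t (array([0.6059, 0.0995, 0.1073]), np.float64(0.9115598797798157))
[ 0.5331 -0.263   0.045 ]
pan [ 0.5413 -0.2644  0.0959] 1.3627901077270508
s (array([ 0.5429, -0.2635,  0.1023]), np.float64(0.5911442041397095))
t (array([ 0.5386, -0.2595,  0.0806]), np.float64(0.6219089031219482))
spout [ 0.6225 -0.0703  0.095 ] hub [0.5284 0.0913 0.213 ]
[(np.float64(7.21364900686495), np.float64(35.0), [array([-2.9128, -5.8079]), array([-0.2991, -0.6509])]), (np.float64(9.179341028926835), np.float64(40.0), [array([-1.3178, -6.694 ]), array([-2.1098,  1.0507])])]
```

View pics/m2.png

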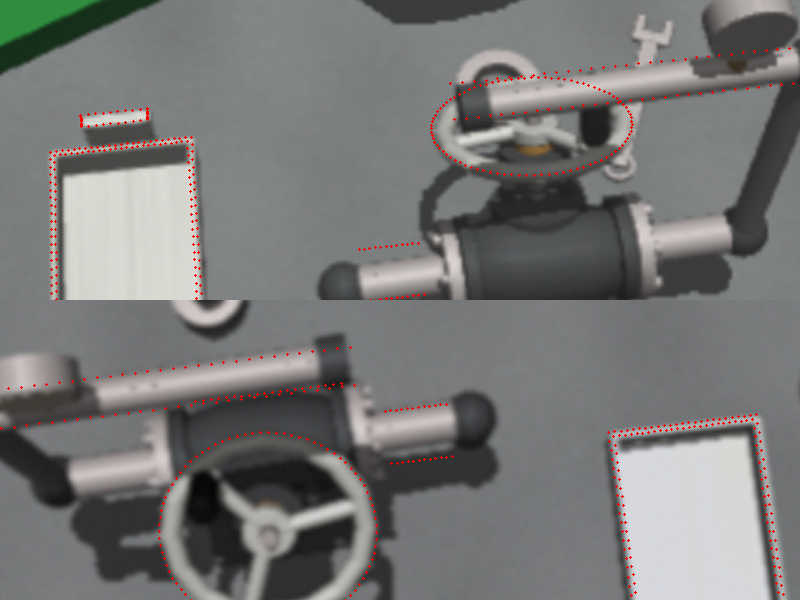

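The pan fit matches well. In the rig fit the spout pipe radius was wrong: the 147 mm top height belongs to the elbow ball. I'll refit with that changed.

```bash
python3 - <<'E'
s=open('fit.py').read()
i=s.index("    out.append(cyl(o,g(0,-.1"); j=s.index("    return np.vstack(out)")
s=s[:i]+'''    for a,b in ((-.10,-.145),(.10,.15)): out.append(cyl(o,g(0,a,.125),g(0,b,.125),.016,15))
    C=g(0,-.17,.125); u=o-C; u/=np.linalg.norm(u); e1=np.cross(u,[0,1,0]);e1/=np.linalg.norm(e1);e2=np.cross(u,e1)
    out.append(C+.022*(np.cos(th[::2])*e1+np.sin(th[::2])*e2))
'''+s[j:]
open('fit.py','w').write(s)
E
cat > run.py <<'E'
from fit import *
np.set_printoptions(precision=4,suppress=True)
D=dts([('scene0.png','scene'),('top0.png','top')])
p,v=fit(rigpts,D,(.612,.105,.13),(.03,.03,.15)); print('rig',p,v)
for d,n in zip(D,'st'): print(n,fit(rigpts,[d],p,(.02,.02,.1)))
g=lambda P:T(p,[P])[0]
print('spout',g((0,-.17,.095)),'hub',g(HUB))
z=[]
for n,(c,d),x0,y0 in (('scene0.png',D[0],270,220),('top0.png',D[1],150,150)):
    im=cv2.resize(cv2.imread('pics/'+n),None,fx=4,fy=4,interpolation=2)
    for q in proj(c,rigpts(p,c)): cv2.circle(im,tuple(int(4*a+2) for a in q),1,(0,0,255),-1)
    for a,k in ((30,(0,255,0)),(40,(255,255,0)),(50,(255,0,255))):
      a=np.radians(a); P=[g(HUB+h*HZ+.065*(np.cos(a)*HX+np.sin(a)*HY)) for h in (.009,.067)]
      q=(proj(c,P)*4+2).astype(int); cv2.line(im,tuple(map(int,q[0])),tuple(map(int,q[1])),k,1)
    z.append(im[y0*4:y0*4+300 ,x0*4:x0*4+800] if n[0]=='s' else im[y0*4+20:y0*4+320,x0*4:x0*4+800])
cv2.imwrite('pics/m3.png',np.vstack(z))
E
python3 run.py
```

```text
rig [0.6066 0.1016 0.1356] 1.7866313457489014
s (array([0.6103, 0.102 , 0.1301]), np.float64(0.7842229604721069))
t (array([0.606 , 0.1012, 0.1318]), np.float64(0.7738269567489624))
spout [ 0.6296 -0.0668  0.095 ] hub [0.5293 0.0911 0.213 ]
```

View pics/m3.png

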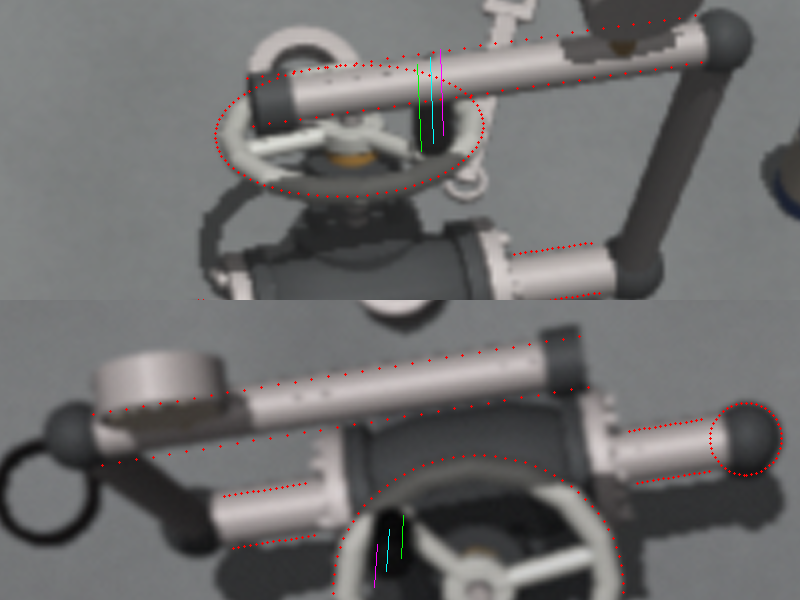

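The rig fit now agrees to about 4 mm between the cameras. I read rig ≈ (0.608, 0.102, yaw 0.133), pan ≈ (0.541, -0.262, yaw 0.093) and handle angle ≈ 38°. I'll turn the tool 71° first, then go to the pan's grip plate.

```bash
cat >> h.py <<'E'
RIG=np.array([.608,.1016,.133]); PANP=np.array([.541,-.262,.093])
def st():
    o=bot.get_obs(); Rm=R.from_quat(np.roll(o['ee_rot'],-1)).as_matrix(); return o,Rm
def togo(P):
    o,Rm=st(); return Rm.T@(np.asarray(P)-o['tcp_pos'])
def yaw():
    o,Rm=st(); return np.degrees(np.arctan2(Rm[1,0],Rm[0,0]))
E
python3 - <<'E'
from fit import *
np.set_printoptions(precision=4,suppress=True)
P=T(PANP,[(-.101,0,.068)])[0]; print(P, onz(cal('scene'),(217.6,249.8),.068), yaw(), 'target',np.degrees(PANP[2])+90)
E
```

```text
[ 0.4404 -0.2714  0.068 ] [ 0.4339 -0.2777  0.068 ] 24.339757784476692 target 95.32850749471666
```

send_rows --pt "0 0 0" --pt "0 0 0" --pt "0 0 0" --pt "0 0 0" --pt "0 0 0" --pt "0 0 0" --pt "0 0 0" --pt "0 0 0" --pt "0 0 0" --pt "0 0 0" --turn '[-8,-8,-8,-8,-8,-8,-8,-8,-7,0]' --hand '[0.07,0.07,0.07,0.07,0.07,0.07,0.07,0.07,0.07,0.07]'

```text
time_s: 2.7
tcp_pos: [0.2473, -0.5467, 0.2314]
ee_rot: [0.0, 0.673, 0.74, -0.0]
contact_force: [0.3, 0.0, 0.8]
opening: 0.0703
gripper_force: 0.0
```

```bash
python3 - <<'E'
from fit import *
np.set_printoptions(precision=4,suppress=True)
P=T(PANP,[(-.101,0,.068)])[0]; P[2]=.14; print(yaw(),togo(P),st()[0]['joints'])
E
```

```text
95.44183514774284 [0.2558 0.2184 0.0913] [-1.3637  0.1041  0.0973  1.5639 -0.      0.1122]
```

send_rows --pt "0.032 0.0273 0" --pt "0.032 0.0273 0" --pt "0.032 0.0273 0.01" --pt "0.032 0.0273 0.01" --pt "0.032 0.0273 0.015" --pt "0.032 0.0273 0.015" --pt "0.032 0.0273 0.02" --pt "0.032 0.0273 0.02" --pt "0 0 0" --pt "0 0 0" --turn '[0,0,0,0,0,0,0,0,0,0]' --hand '[0.07,0.07,0.07,0.07,0.07,0.07,0.07,0.07,0.07,0.07]'

```text
time_s: 3.7
tcp_pos: [0.4411, -0.2706, 0.141]
ee_rot: [-0.0, 0.674, 0.739, -0.0]
contact_force: [-0.3, 0.2, -0.3]
opening: 0.0698
gripper_force: 0.0
```

```bash
python3 - <<'E'
from fit import *
np.set_printoptions(precision=4,suppress=True)
P=T(PANP,[(-.101,0,.068)])[0]; P[2]=.054
im=vision.capture('wrist'); c=cal('wrist')
print(yaw(),togo(P),st()[0]['joints'],st()[0]['tcp_pos'])
pl=T(PANP,[(x,y,.085) for x,y in ((-.107,-.03),(-.095,-.03),(-.095,.03),(-.107,.03))]); print(proj(c,pl))
for q in proj(c,pl): cv2.circle(im,tuple(int(a) for a in q),3,(255,0,0),-1)
for r in spotter.tip_of('pan_grip','wrist')[:2]: print(r['location'],r['score'],onz(c,r['location'],.068))
save('w1.png',im)
E
```

```text
95.2424421125408 [ 0.0005 -0.0005  0.0877] [-0.805  -0.1463 -0.3124  1.4041 -0.0004  0.6743] [ 0.441  -0.2718  0.1417]
[[308.9051 302.1089]
 [326.7192 302.0745]
 [327.3225 215.5189]
 [307.8695 215.5631]]
[314.3, 258.3] 0.89 [ 0.4385 -0.2766  0.068 ]
```

View pics/w1.png

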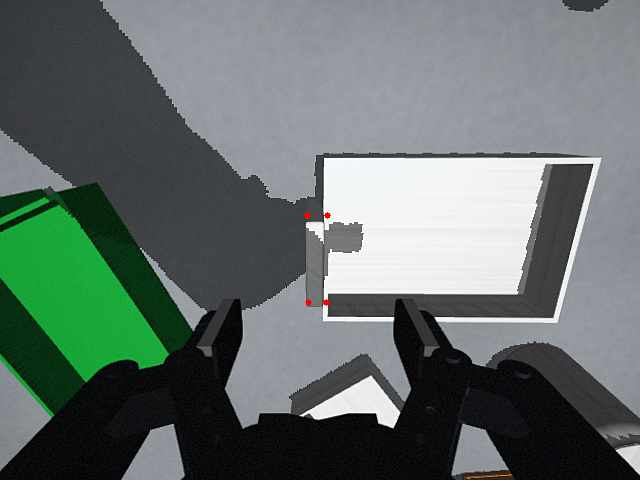

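The wrist view shows the plate at columns 306–324, rows 222–306, within about 4 mm of the model. I'll descend and grip.

send_rows --pt "-0.003 -0.001 0.02" --pt "0 0 0.02" --pt "0 0 0.02" --pt "0 0 0.015" --pt "0 0 0.012" --pt "0 0 0" --pt "0 0 0" --pt "0 0 0" --pt "0 0 0" --pt "0 0 0" --pt "0 0 0" --pt "0 0 0" --turn '[0,0,0,0,0,0,0,0,0,0,0,0]' --hand '[0.07,0.07,0.07,0.07,0.07,0.07,0,0,0,0,0,0]' --newtons 70

```text
time_s: 5.0
tcp_pos: [0.4405, -0.275, 0.0551]
ee_rot: [0.001, 0.673, 0.739, -0.0]
contact_force: [-1.5, -0.6, 6.7]
opening: 0.011
gripper_force: 69.2
```

send_rows --pt "0 0 -0.007" --pt "0 0 -0.007" --pt "0 0 0" --pt "0 0 0" --turn '[0,0,-1.2,-1.2]' --hand '[0,0,0,0]'

```text
time_s: 5.4
tcp_pos: [0.4403, -0.2746, 0.0684]
ee_rot: [0.0, 0.657, 0.754, -0.0]
contact_force: [-0.9, 0.7, -3.0]
opening: 0.011
gripper_force: 68.3
```

```bash
python3 - <<'E'
from fit import *
np.set_printoptions(precision=4,suppress=True)
sp=T(RIG,[(0,-.17,0)])[0]; P=T((sp[0],sp[1],RIG[2]),[(-.101,0,.055)])[0]
print(sp,P,yaw(),togo(P),st()[0]['contact_force'])
E
```

```text
[ 0.6305 -0.0669  0.    ] [ 0.5304 -0.0803  0.055 ] 97.85129589785852 [0.1802 0.1159 0.0134] [-0.9234  0.6973 -3.0333]
```

send_rows --pt "0.01 0.006 0" --pt "0.02 0.013 0" --pt "0.025 0.016 0" --pt "0.025 0.016 0" --pt "0.025 0.016 0" --pt "0.025 0.016 0" --pt "0.02 0.013 0" --pt "0.015 0.01 0" --pt "0.01 0.007 0" --pt "0.005 0.003 0" --pt "0 0 0" --pt "0 0 0.005" --pt "0 0 0.005" --pt "0 0 0.002" --pt "0 0 0" --turn '[0,0,0,0,0,0,0,0,0,0,0,0,0,0,0]' --hand '[0,0,0,0,0,0,0,0,0,0,0,0,0,0,0]'

```text
time_s: 6.9
tcp_pos: [0.5305, -0.081, 0.0558]
ee_rot: [-0.0, 0.658, 0.753, -0.0]
contact_force: [1.3, 1.0, -2.6]
opening: 0.0111
gripper_force: 68.3
```

```bash
python3 - <<'E'
from fit import *
np.set_printoptions(precision=4,suppress=True)
save('top1.png',vision.capture('top')); im=vision.capture('scene'); save('scene1.png',im)
D=dts([('scene1.png','scene'),('top1.png','top')])
c=D[0][0]
for r in spotter.tip_of('pan_grip','scene')[:3]: print(np.round(r['location']),r['score'],onz(c,r['location'],.068))
p,v=fit(panpts,D[:1],(.63,-.067,.133),(.02,.02,.1)); print(p,v)
a=cv2.imread('pics/scene1.png')[190:390,200:400]; b=cv2.imread('pics/top1.png')[120:320,250:450]
cv2.imwrite('pics/m4.png',cv2.resize(np.hstack([a,b]),None,fx=2,fy=2))
print(st()[0]['tcp_pos'],st()[0]['contact_force'])
E
```

```text
[224. 178.] 0.96 [ 0.1894 -0.2736  0.068 ]
[117. 298.] 0.66 [ 0.5718 -0.5286  0.068 ]
[292. 278.] 0.61 [ 0.5271 -0.0743  0.068 ]
[ 0.6327 -0.0652  0.1446] 0.681407630443573
[ 0.5309 -0.0808  0.0564] [-0.4553  0.2168 -3.0153]
```

View pics/m4.png

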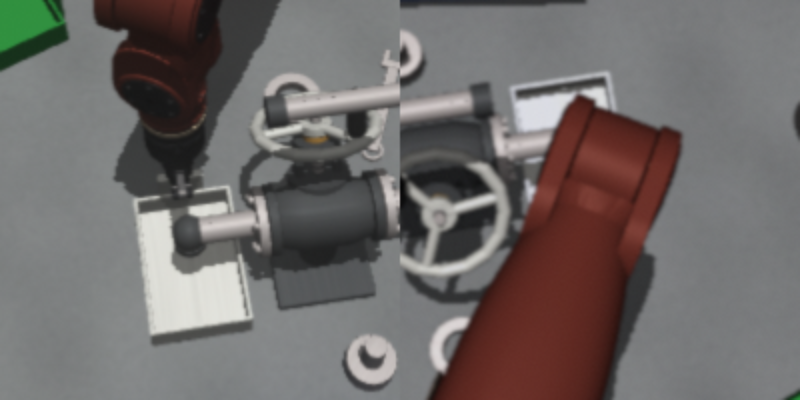

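The pan is under the spout, with the elbow at (190,235) in the left view over the pan's interior. I'll lower the last bit, let go and retreat.

send_rows --pt "0 0 0.0015" --pt "0 0 0" --pt "0 0 0" --pt "0 0 0" --pt "0 0 0" --pt "0 0 0" --pt "0 0 -0.02" --pt "0 0 -0.04" --pt "0 0 -0.05" --pt "0 0 -0.05" --pt "0 0 -0.05" --pt "0 0 -0.05" --pt "0 0 -0.05" --pt "0 0 0" --turn '[0,0,0,0,0,0,0,0,0,0,0,0,0,0]' --hand '[0,0,0.03,0.045,0.045,0.045,0.045,0.045,0.045,0.045,0.045,0.045,0.045,0.045]'

```text
time_s: 8.45
tcp_pos: [0.5325, -0.0812, 0.3727]
ee_rot: [0.005, 0.658, 0.753, 0.002]
contact_force: [-0.0, 0.0, 0.2]
opening: 0.0451
gripper_force: 0.0
```

send_rows --pt "0 0 0" --pt "0 0 0" --pt "0 0 0" --pt "0 0 0" --pt "0 0 0" --pt "0 0 0" --pt "0 0 0" --pt "0 0 0" --pt "0 0 0" --pt "0 0 0" --pt "0 0 0" --pt "0 0 0" --turn '[-8.5,-8.5,-8.5,-8.5,-8.5,-8.5,-8.5,-8.5,-8.5,-8.5,-4.8,0]' --hand '[0.06,0.06,0.06,0.06,0.06,0.06,0.06,0.06,0.06,0.06,0.06,0.06]'

```text
time_s: 9.65
tcp_pos: [0.5309, -0.0806, 0.3645]
ee_rot: [-0.0, -0.066, 0.998, 0.0]
contact_force: [-0.4, 1.1, 0.6]
opening: 0.0601
gripper_force: 0.0
```

```bash
cat >> fit.py <<'E'
def hnd(a,h,off=-.006,rig=RIG):
    a=np.radians(a); return T(rig,[HUB+h*HZ+.065*(np.cos(a)*HX+np.sin(a)*HY)+[off,0,0]])[0]
E
python3 - <<'E'
from fit import *
np.set_printoptions(precision=4,suppress=True)
save('top2.png',vision.capture('top')); save('scene2.png',vision.capture('scene'))
D=dts([('scene2.png','scene'),('top2.png','top')])
p,v=fit(panpts,D,(.63,-.067,.133),(.02,.02,.1)); print('pan',p,v)
for n in('rig',):
  r=RIG
  for q in ((.0,-.17,.095),): print(T(r,[q]))
print(fit(rigpts,D,RIG,(.015,.015,.06)))
P=hnd(38,.056)-[0,0,.019]; print(P,yaw(),togo(P),st()[0]['joints'])
for cam,c in (('scene',D[0][0]),('top',D[1][0])):
  for t in('handle_mid','hub','stem_tip'):
    for r in spotter.tip_of(t,cam)[:1]: print(cam,t,r['location'],r['score'])
  print(proj(c,[hnd(38,.04,0),T(RIG,[HUB])[0],T(RIG,[HUB+.015*HZ])[0]]))
E
```

```text
pan [ 0.6343 -0.0651  0.1451] 4.177318572998047
[[ 0.6305 -0.0669  0.095 ]]
(array([0.6062, 0.1029, 0.1344]), np.float64(2.471864938735962))
[0.5331 0.132  0.2686] -172.61514575324378 [-0.0295  0.2105  0.096 ] [-0.3943 -0.01    0.2265  1.8074 -0.     -0.5232]
scene handle_mid [376.9, 243.5] 0.69
scene hub [357.8, 252.2] 0.69
[[377.0379 244.9561]
 [356.7374 251.8307]
 [356.4408 246.4842]]
top handle_mid [247.8, 215.9] 0.62
top hub [266.8, 227.5] 0.96
top stem_tip [268.1, 229.0] 0.63
[[247.0227 215.9967]
 [269.2084 226.5967]
 [269.2616 229.3624]]
```

send_rows --pt "0 0.02 0" --pt "-0.003 0.035 0" --pt "-0.003 0.04 0" --pt "-0.006 0.04 0" --pt "-0.006 0.04 0.01" --pt "-0.006 0.025 0.015" --pt "-0.005 0.01 0.015" --pt "0 0 0.01" --pt "0 0 0" --pt "0 0 0" --turn '[0,0,0,0,0,0,0,0,0,0]' --hand '[0.06,0.06,0.06,0.06,0.06,0.06,0.06,0.06,0.06,0.06]'

```text
time_s: 11.05
tcp_pos: [0.5321, 0.1302, 0.3149]
ee_rot: [-0.0, -0.065, 0.998, -0.0]
contact_force: [-0.3, -0.3, 0.2]
opening: 0.0601
gripper_force: 0.0
```

```bash
python3 - <<'E'
from fit import *
np.set_printoptions(precision=4,suppress=True)
im=vision.capture('wrist'); c=cal('wrist')
for r in spotter.tip_of('handle_mid','wrist')[:2]: print(r)
for a,k in ((33,(255,0,0)),(38,(0,255,0)),(43,(0,0,255))):
    q=proj(c,[hnd(a,.009,0),hnd(a,.067,0)]).astype(int); cv2.line(im,tuple(map(int,q[0])),tuple(map(int,q[1])),k,2)
for q in proj(c,rigpts(RIG,c)): cv2.circle(im,tuple(int(a) for a in q),1,(255,0,0),-1)
save('w2.png',im)
o,_=st(); print(togo(hnd(38,.056)-[0,0,.019]),o['tcp_pos'],o['contact_force'],o['joints'])
E
```

```text
{'location': [316.9, 290.5], 'score': 0.82}
{'location': [401.9, 82.2], 'score': 0.28}
[-0.0008  0.0015  0.047 ] [0.5324 0.1303 0.3156] [0.0018 0.9091 0.4117] [ 0.0015 -0.0181  0.1263  1.7141 -0.0002 -0.1285]
```

View pics/w2.png

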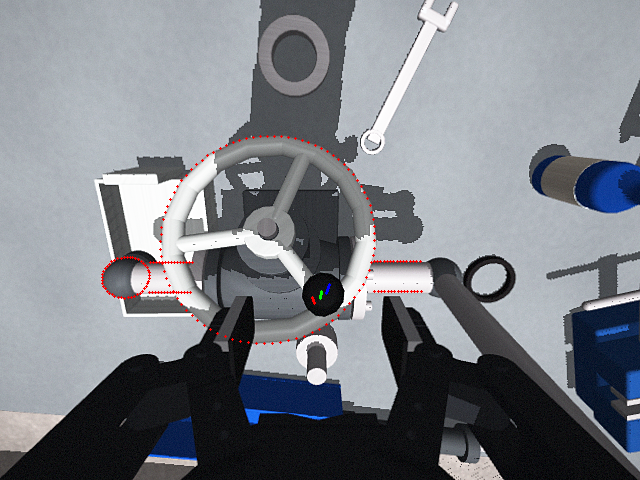

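The wrist view agrees with the model: handle at (323,294) and rim on the red circle. The pan is under the elbow at (125,277). I'll descend and grip the handle.

send_rows --pt "0 0.001 0.015" --pt "0 0 0.015" --pt "0 0 0.012" --pt "0 0 0.005" --pt "0 0 0" --pt "0 0 0" --pt "0 0 0" --pt "0 0 0" --pt "0 0 0" --pt "0 0 0" --turn '[0,0,0,0,0,0,0,0,0,0]' --hand '[0.06,0.06,0.06,0.06,0.06,0,0,0,0,0]' --newtons 50

```text
time_s: 12.15
tcp_pos: [0.5323, 0.1327, 0.2688]
ee_rot: [0.001, -0.066, 0.998, 0.0]
contact_force: [0.1, 2.1, 6.3]
opening: 0.0221
gripper_force: 49.0
```

```bash
cat > steps.py <<'E'
import sys
from fit import *
np.set_printoptions(precision=1,suppress=True)
# tool-frame steps (mm) for handle angles a0,a0+d,...
a0,d,n=map(float,sys.argv[1:4]); o,Rm=st(); A_=a0+d*np.arange(int(n)+1)
P=np.array([hnd(a,.056)-[0,0,.019] for a in A_]); e=Rm.T@(o['tcp_pos']-P[0])*1e3
fr=np.array([np.cos(RIG[2]),np.sin(RIG[2]),0]);fy=np.array([-fr[1],fr[0],0])
rel=o['tcp_pos']-hnd(0,.056)+.065*(T(RIG,[HX])[0]-T(RIG,[[0,0,0]])[0])+[0,0,.019]
hx=HX[0]*fr+[0,0,HX[2]]
print('err at a0',e,'meas angle',np.degrees(np.arctan2(rel@fy,rel@hx)),'r',np.hypot(rel@fy,rel@hx)*1e3,'axial',rel@(HZ[0]*fr+[0,0,HZ[2]])*1e3)
F=o['contact_force']; print('F tool',Rm.T@F,'Fhub x,y,z',F@hx,F@fy,F@(HZ[0]*fr+[0,0,HZ[2]]),'t',o['time_s'])
print((np.diff(P,axis=0)@Rm*1e3).tolist().__str__() if 0 else np.round(np.diff(P,axis=0)@Rm,4).tolist())
E
python3 steps.py 38 9 40
```

```text
err at a0 [ 0.6  0.8 -0.1] meas angle 38.82199025132547 r 65.14001626225614 axial 0.453034227054977
F tool [-0.4  2.1 -6.3] Fhub x,y,z 3.658821601433854 2.057738187036065 5.186276027651892 t 12.15
[[0.0059, 0.0075, 0.0036], [0.0068, 0.0063, 0.0042], [0.0075, 0.005, 0.0047], [0.0081, 0.0036, 0.005], [0.0085, 0.002, 0.0053], [0.0087, 0.0004, 0.0054], [0.0086, -0.0012, 0.0054], [0.0083, -0.0027, 0.0052], [0.0079, -0.0042, 0.0049], [0.0072, -0.0056, 0.0045], [0.0064, -0.0069, 0.004], [0.0054, -0.008, 0.0034], [0.0043, -0.0089, 0.0027], [0.003, -0.0096, 0.0019], [0.0017, -0.01, 0.0011], [0.0004, -0.0102, 0.0002], [-0.001, -0.0101, -0.0006], [-0.0023, -0.0098, -0.0014], [-0.0036, -0.0093, -0.0022], [-0.0048, -0.0085, -0.003], [-0.0059, -0.0075, -0.0036], [-0.0068, -0.0063, -0.0042], [-0.0075, -0.005, -0.0047], [-0.0081, -0.0036, -0.005], [-0.0085, -0.002, -0.0053], [-0.0087, -0.0004, -0.0054], [-0.0086, 0.0012, -0.0054], [-0.0083, 0.0027, -0.0052], [-0.0079, 0.0042, -0.0049], [-0.0072, 0.0056, -0.0045], [-0.0064, 0.0069, -0.004], [-0.0054, 0.008, -0.0034], [-0.0043, 0.0089, -0.0027], [-0.003, 0.0096, -0.0019], [-0.0017, 0.01, -0.0011], [-0.0004, 0.0102, -0.0002], [0.001, 0.0101, 0.0006], [0.0023, 0.0098, 0.0014], [0.0036, 0.0093, 0.0022], [0.0048, 0.0085, 0.003]]
```

The handle is gripped on-axis at radius 65 mm. I'll take up the slack in short calls while watching the force.

send_rows --pt "0.0059 0.0075 0.0036" --pt "0.0068 0.0063 0.0042" --pt "0.0075 0.005 0.0047" --pt "0.0081 0.0036 0.005" --pt "0 0 0" --turn '[0,0,0,0,0]' --hand '[0,0,0,0,0]'

```text
time_s: 12.65
tcp_pos: [0.4999, 0.1518, 0.2503]
ee_rot: [-0.0, -0.066, 0.998, 0.001]
contact_force: [-3.0, 4.4, 4.9]
opening: 0.0218
gripper_force: 49.5
```

```bash
python3 steps.py 74 9 1
```

```text
err at a0 [2.  1.6 0.7] meas angle 76.13695509986655 r 65.98271551512146 axial 0.45742368949905443
F tool [ 2.4  4.7 -4.9] Fhub x,y,z 0.5164737003587669 4.734579034554169 5.405352613608404 t 12.65
[[0.0085, 0.002, 0.0053]]
```

send_rows --pt "0.0085 0.002 0.0053" --pt "0.0087 0.0004 0.0054" --pt "0.0086 -0.0012 0.0054" --pt "0 0 0" --turn '[0,0,0,0]' --hand '[0,0,0,0]'

```text
time_s: 13.05
tcp_pos: [0.4739, 0.1489, 0.2339]
ee_rot: [-0.001, -0.066, 0.998, 0.0]
contact_force: [-4.7, 3.6, 3.0]
opening: 0.022
gripper_force: 49.5
```

```bash
python3 steps.py 101 9 1
```

```text
err at a0 [2.4 0.9 1. ] meas angle 103.08236864741417 r 66.39461040651723 axial 0.40941628056295926
F tool [ 4.2  4.2 -3. ] Fhub x,y,z -1.9900997073740532 4.237982593766165 4.784329533414731 t 13.05
[[0.0083, -0.0027, 0.0052]]
```

send_rows --pt "0.0083 -0.0027 0.0052" --pt "0.0079 -0.0042 0.0049" --pt "0 0 0" --turn '[0,0,0]' --hand '[0,0,0]'

```text
time_s: 13.35
tcp_pos: [0.459, 0.1394, 0.2238]
ee_rot: [-0.001, -0.066, 0.998, -0.0]
contact_force: [-5.7, 1.5, 2.3]
opening: 0.0219
gripper_force: 49.7
```

```bash
python3 - <<'E'
s=open('steps.py').read()
s+='''
m=np.arctan2(rel@fy,rel@hx); print('TANG',-np.sin(m)*(F@hx)+np.cos(m)*(F@fy),'RAD',np.cos(m)*(F@hx)+np.sin(m)*(F@fy))
'''
open('steps.py','w').write(s)
E
python3 steps.py 119 9 1
```

```text
err at a0 [2.3 0.4 1. ] meas angle 120.7152863865246 r 66.55636888085353 axial 0.36014377445104173
F tool [ 5.5  2.3 -2.3] Fhub x,y,z -3.459155701254642 2.2598199583988388 4.834235777385175 t 13.35
[[0.0072, -0.0056, 0.0045]]
TANG 1.8196381519207951 RAD 3.709644377292047
```

send_rows --pt "0.0072 -0.0056 0.0045" --pt "0.0064 -0.0069 0.004" --pt "0 0 0" --turn '[0,0,0]' --hand '[0,0,0]'

```text
time_s: 13.65
tcp_pos: [0.4475, 0.1246, 0.2154]
ee_rot: [-0.001, -0.065, 0.998, -0.0]
contact_force: [-5.7, 0.9, 3.3]
opening: 0.0221
gripper_force: 49.8
```

```bash
python3 steps.py 137 9 1
```

```text
err at a0 [ 2.1 -0.3  0.9] meas angle 138.4922187130837 r 66.51811047762827 axial 0.30666955635378496
F tool [ 5.5  1.6 -3.3] Fhub x,y,z -2.933270406356932 1.634788361981076 5.683338497862795 t 13.65
[[0.0054, -0.008, 0.0034]]
TANG 0.7197051473313274 RAD 3.2800354824579143
```

send_rows --pt "0.0054 -0.008 0.0034" --pt "0.0043 -0.0089 0.0027" --pt "0 0 0" --turn '[0,0,0]' --hand '[0,0,0]'

```text
time_s: 13.95
tcp_pos: [0.4406, 0.106, 0.2095]
ee_rot: [-0.0, -0.065, 0.998, -0.001]
contact_force: [-4.5, -0.2, 4.2]
opening: 0.0223
gripper_force: 49.9
```

```bash
python3 steps.py 155 9 1
```

```text
err at a0 [ 1.7 -0.9  0.8] meas angle 156.3942811680394 r 66.34587920334491 axial 0.2648966131519881
F tool [ 4.4  0.4 -4.2] Fhub x,y,z -1.5425139894782731 0.43292127189308316 5.915897313870344 t 13.95
[[0.003, -0.0096, 0.0019]]
TANG 0.22098944847644886 RAD 1.5867998925686182
```

send_rows --pt "0.003 -0.0096 0.0019" --pt "0.0017 -0.01 0.0011" --pt "0 0 0" --turn '[0,0,0]' --hand '[0,0,0]'

```text
time_s: 14.25
tcp_pos: [0.439, 0.0868, 0.2069]
ee_rot: [0.001, -0.065, 0.998, 0.001]
contact_force: [-3.4, 3.8, 5.0]
opening: 0.022
gripper_force: 50.2
```

```bash
python3 steps.py 173 9 1
```

```text
err at a0 [ 1.1 -0.2  0.4] meas angle 173.25743480598953 r 66.11355276855785 axial 0.22241660627795798
F tool [ 2.9  4.2 -5. ] Fhub x,y,z 0.17545863399963935 4.195466308852254 5.765776725499782 t 14.25
[[0.0004, -0.0102, 0.0002]]
TANG -4.187049548173909 RAD 0.31833843955142693
```

send_rows --pt "0.0004 -0.0102 0.0002" --pt "-0.001 -0.0101 -0.0006" --pt "0 0 0" --turn '[0,0,0]' --hand '[0,0,0]'

```text
time_s: 14.55
tcp_pos: [0.4424, 0.0675, 0.2073]
ee_rot: [0.001, -0.066, 0.998, 0.001]
contact_force: [-2.5, 7.3, 5.6]
opening: 0.0217
gripper_force: 50.3
```

```bash
python3 steps.py 191 9 1
```

```text
err at a0 [0.9 0.6 0.3] meas angle -169.6376981803514 r 65.8372649198654 axial 0.19416457542313983
F tool [ 1.5  7.6 -5.6] Fhub x,y,z 1.710863630550537 7.563387472729159 5.498778570009246 t 14.55
[[-0.0023, -0.0098, -0.0015]]
TANG -7.1322924723176335 RAD -3.043400813941231
```

send_rows --pt "-0.0023 -0.0098 -0.0014" --pt "0 0 0" --turn '[0,0]' --hand '[0,0]'

```text
time_s: 14.75
tcp_pos: [0.4458, 0.0584, 0.2087]
ee_rot: [0.001, -0.066, 0.998, 0.002]
contact_force: [-1.9, 9.6, 7.6]
opening: 0.0219
gripper_force: 50.4
```

```bash
python3 steps.py 200 9 1
```

```text
err at a0 [1.  1.  0.4] meas angle -161.11411441727697 r 65.70232840244945 axial 0.18480303083141802
F tool [ 0.6  9.8 -7.6] Fhub x,y,z 3.520888124793262 9.800784323931897 6.750521362970607 t 14.75
[[-0.0036, -0.0093, -0.0023]]
TANG -8.133503951340856 RAD -6.503702024621216
```

send_rows --pt "0 0 0" --pt "0 0 0" --turn '[0,0]' --hand '[0,0]'

```text
time_s: 14.95
tcp_pos: [0.4458, 0.0585, 0.2087]
ee_rot: [0.001, -0.066, 0.998, 0.001]
contact_force: [-2.0, 8.2, 6.2]
opening: 0.0219
gripper_force: 50.3
```

```bash
python3 steps.py 200 9 1
```

```text
err at a0 [1.  1.  0.4] meas angle -161.13477191040852 r 65.68467680750346 axial 0.17785257127389195
F tool [ 0.9  8.4 -6.2] Fhub x,y,z 2.571123951179497 8.364534942724251 5.74769666929908 t 14.95
[[-0.0036, -0.0093, -0.0023]]
TANG -7.0838514578653005 RAD -5.1376231569942465
```

send_rows --pt "-0.0036 -0.0093 -0.0022" --pt "-0.0048 -0.0085 -0.003" --pt "0 0 0" --turn '[0,0,0]' --hand '[0,0,0]'

```text
time_s: 15.25
tcp_pos: [0.4562, 0.0421, 0.2138]
ee_rot: [0.0, -0.066, 0.998, 0.002]
contact_force: [-3.0, 10.9, 7.5]
opening: 0.022
gripper_force: 50.4
```

```bash
python3 steps.py 218 9 1
```

```text
err at a0 [1.2 1.2 0.6] meas angle -143.56855242890614 r 65.33221693530636 axial 0.16302964407149956
F tool [ 1.6 11.2 -7.4] Fhub x,y,z 2.6419741339984237 11.159268204174486 7.165951249534232 t 15.25
[[-0.0059, -0.0075, -0.0037]]
TANG -7.4094254904380845 RAD -8.752697188813443
```

Tangential load first appeared between 156° and 173°, so the slack ended at about 165°. I'll continue round, watching clearance at the top near the pipe.

send_rows --pt "-0.0059 -0.0075 -0.0036" --pt "-0.0068 -0.0063 -0.0042" --pt "-0.0075 -0.005 -0.0047" --pt "-0.0081 -0.0036 -0.005" --pt "-0.0085 -0.002 -0.0053" --pt "-0.0087 -0.0004 -0.0054" --pt "-0.0086 0.0012 -0.0054" --pt "-0.0083 0.0027 -0.0052" --pt "-0.0079 0.0042 -0.0049" --pt "-0.0072 0.0056 -0.0045" --turn '[0,0,0,0,0,0,0,0,0,0]' --hand '[0,0,0,0,0,0,0,0,0,0]'

```text
time_s: 16.25
tcp_pos: [0.5322, 0.0385, 0.2608]
ee_rot: [-0.003, -0.065, 0.998, -0.002]
contact_force: [-15.9, -8.4, 3.5]
opening: 0.0219
gripper_force: 50.4
```

```bash
python3 steps.py 308 9 1
```

```text
err at a0 [ 3.7 -1.3  1.9] meas angle -55.68520970041744 r 63.592460196001326 axial 0.40491787446252786
F tool [16.8 -6.2 -3.3] Fhub x,y,z -12.42852730342825 -6.18553159974501 11.871416290917102 t 16.25
[[-0.0063, 0.0069, -0.0041]]
TANG -13.75240403218341 RAD -1.897491881166041
```

send_rows --pt "-0.0064 0.0069 -0.004" --pt "-0.0054 0.008 -0.0034" --pt "-0.0043 0.0089 -0.0027" --pt "0 0 0" --turn '[0,0,0,0]' --hand '[0,0,0,0]'

```text
time_s: 16.65
tcp_pos: [0.5468, 0.0643, 0.272]
ee_rot: [-0.001, -0.065, 0.998, -0.002]
contact_force: [-7.8, -7.1, 7.5]
opening: 0.0222
gripper_force: 50.7
```

```bash
python3 steps.py 335 9 1
```

```text
err at a0 [ 1.9 -1.4  0.8] meas angle -26.88957241567025 r 63.81013962784409 axial 0.37516731991534685
F tool [ 8.7 -6.1 -7.4] Fhub x,y,z -3.4204299757547614 -5.997359026276225 10.962793141201306 t 16.65
[[-0.003, 0.0096, -0.0019]]
TANG -6.895889773835318 RAD -0.3381726426133813
```

In motion the tangential load is 13.8 N, so the stem is being driven. I'll carry on under the pipe.

send_rows --pt "-0.003 0.0096 -0.0019" --pt "-0.0017 0.01 -0.0011" --pt "-0.0004 0.0102 -0.0002" --turn '[0,0,0]' --hand '[0,0,0]'

```text
time_s: 16.95
tcp_pos: [0.5493, 0.0929, 0.2759]
ee_rot: [0.001, -0.064, 0.998, -0.003]
contact_force: [-2.3, -14.5, 7.1]
opening: 0.0219
gripper_force: 50.7
```

```bash
python3 steps.py 362 9 1
```

```text
err at a0 [ 0.8 -3.1  0.1] meas angle -0.7207824999792299 r 64.28479201496906 axial 0.38696510911181287
F tool [  4.1 -14.2  -7. ] Fhub x,y,z 0.21481001025802637 -14.088518883375022 8.276706046574692 t 16.95
[[0.001, 0.0101, 0.0005]]
TANG -14.084701849379494 RAD 0.39202229758971474
```

send_rows --pt "0.001 0.0101 0.0006" --pt "0.0023 0.0098 0.0014" --pt "0.0036 0.0093 0.0022" --pt "0.0048 0.0085 0.003" --turn '[0,0,0,0]' --hand '[0,0,0,0]'

```text
time_s: 17.35
tcp_pos: [0.5348, 0.1298, 0.2699]
ee_rot: [0.004, -0.065, 0.998, -0.002]
contact_force: [7.0, -9.2, 10.2]
opening: 0.0217
gripper_force: 50.7
```

```bash
python3 steps.py 398 9 1
```

```text
err at a0 [-1.4 -2.3 -1.3] meas angle 35.36906656444785 r 65.08921549285124 axial 0.3475245921674419
F tool [ -5.8 -10.1 -10.1] Fhub x,y,z 10.242956472549006 -10.070649355850252 5.662955810908617 t 17.35
[[0.0059, 0.0075, 0.0036]]
TANG -14.141057845840987 RAD 2.523215953421305
```

send_rows --pt "0.0059 0.0075 0.0036" --pt "0.0068 0.0063 0.0042" --pt "0.0075 0.005 0.0047" --pt "0.0081 0.0036 0.005" --pt "0.0085 0.002 0.0053" --pt "0.0087 0.0004 0.0054" --pt "0.0086 -0.0012 0.0054" --pt "0.0083 -0.0027 0.0052" --pt "0.0079 -0.0042 0.0049" --pt "0.0072 -0.0056 0.0045" --pt "0.0064 -0.0069 0.004" --pt "0.0054 -0.008 0.0034" --pt "0.0043 -0.0089 0.0027" --pt "0 0 0" --turn '[0,0,0,0,0,0,0,0,0,0,0,0,0,0]' --hand '[0,0,0,0,0,0,0,0,0,0,0,0,0,0]'

```text
time_s: 18.75
tcp_pos: [0.441, 0.1076, 0.2099]
ee_rot: [0.001, -0.066, 0.998, 0.001]
contact_force: [-4.1, 7.8, 6.6]
opening: 0.0222
gripper_force: 50.7
```

```bash
python3 steps.py 515 9 1
```

```text
err at a0 [1.1 0.6 0.4] meas angle 154.94555316183568 r 66.34618393534127 axial 0.24850660920501186
F tool [ 3.   8.3 -6.5] Fhub x,y,z 0.9354456704942526 8.272702664252655 7.14402191131718 t 18.75
[[0.003, -0.0096, 0.0019]]
TANG -7.890430997902721 RAD 2.655892814274572
```

send_rows --pt "0.003 -0.0096 0.0019" --pt "0.0017 -0.01 0.0011" --pt "0 0 0" --turn '[0,0,0]' --hand '[0,0,0]'

```text
time_s: 19.05
tcp_pos: [0.439, 0.0875, 0.2069]
ee_rot: [0.001, -0.066, 0.998, 0.001]
contact_force: [-2.7, 7.4, 6.4]
opening: 0.0218
gripper_force: 50.8
```

```bash
python3 steps.py 533 9 1; python3 - <<'E'
from fit import *
np.set_printoptions(precision=4,suppress=True)
s=vision.capture('scene');save('s3.png',s); save('t3.png',vision.capture('top')); save('w3.png',vision.capture('wrist'))
for cam in ('scene','top','wrist'):
  c=cal(cam)
  print(cam,[(np.round(r['location'],1),round(r['score'],2)) for r in spotter.tip_of('stem_tip',cam)[:2]])
  print([proj(c,T(RIG,[HUB+h*HZ]))[0] for h in (.015,.03,.045)])
E
```

```text
err at a0 [1.  0.5 0.4] meas angle 172.71063987500995 r 66.14279135931024 axial 0.20882788653265455
F tool [ 1.7  7.7 -6.4] Fhub x,y,z 1.9674749124794229 7.694464764438948 6.317186155222495 t 19.05
[[0.0004, -0.0102, 0.0002]]
TANG -7.881912290665409 RAD -0.9752969725606621
scene []
[array([356.4408, 246.4842]), array([356.1415, 241.0822]), array([355.8395, 235.6233])]
top []
[array([269.2616, 229.3624]), array([269.316 , 232.1881]), array([269.3717, 235.0757])]
wrist []
[array([302.2993, 472.5235]), array([300.8523, 486.9607]), array([299.1007, 504.4458])]
```

At the same pose the resting load is -7.9 N engaged, against -4.2 N on the first pass. The slack therefore ended right at about 172°, and one true turn is done now. I'll do the second turn.

send_rows --pt "0.0004 -0.0102 0.0002" --pt "-0.001 -0.0101 -0.0006" --pt "-0.0023 -0.0098 -0.0014" --pt "-0.0036 -0.0093 -0.0022" --pt "-0.0048 -0.0085 -0.003" --pt "-0.0059 -0.0075 -0.0036" --pt "-0.0068 -0.0063 -0.0042" --pt "-0.0075 -0.005 -0.0047" --pt "-0.0081 -0.0036 -0.005" --pt "-0.0085 -0.002 -0.0053" --pt "-0.0087 -0.0004 -0.0054" --pt "-0.0086 0.0012 -0.0054" --pt "-0.0083 0.0027 -0.0052" --pt "-0.0079 0.0042 -0.0049" --pt "-0.0072 0.0056 -0.0045" --pt "-0.0064 0.0069 -0.004" --pt "-0.0054 0.008 -0.0034" --pt "-0.0043 0.0089 -0.0027" --pt "-0.003 0.0096 -0.0019" --pt "-0.0017 0.01 -0.0011" --turn '[0,0,0,0,0,0,0,0,0,0,0,0,0,0,0,0,0,0,0,0]' --hand '[0,0,0,0,0,0,0,0,0,0,0,0,0,0,0,0,0,0,0,0]'

```text
time_s: 21.35
tcp_pos: [0.5496, 0.0829, 0.2753]
ee_rot: [-0.0, -0.064, 0.998, -0.003]
contact_force: [-5.2, -14.3, 5.5]
opening: 0.0222
gripper_force: 51.0
```

```bash
python3 steps.py 713 9 1
```

```text
err at a0 [ 1.4 -2.9  0.4] meas angle -9.740938112561386 r 64.05927865680366 axial 0.40774801014617845
F tool [  7.  -13.5  -5.4] Fhub x,y,z -3.1275889578032463 -13.47138924835176 8.385627249647566 t 21.35
[[-0.0003, 0.0102, -0.0003]]
TANG -13.806338070722335 RAD -0.8032247795625644
```

send_rows --pt "-0.0004 0.0102 -0.0002" --pt "0.001 0.0101 0.0006" --pt "0.0023 0.0098 0.0014" --pt "0.0036 0.0093 0.0022" --pt "0.0048 0.0085 0.003" --pt "0.0059 0.0075 0.0036" --pt "0.0068 0.0063 0.0042" --pt "0.0075 0.005 0.0047" --pt "0.0081 0.0036 0.005" --pt "0.0085 0.002 0.0053" --pt "0.0087 0.0004 0.0054" --pt "0.0086 -0.0012 0.0054" --pt "0.0083 -0.0027 0.0052" --pt "0.0079 -0.0042 0.0049" --pt "0.0072 -0.0056 0.0045" --pt "0.0064 -0.0069 0.004" --pt "0.0054 -0.008 0.0034" --pt "0.0043 -0.0089 0.0027" --pt "0.003 -0.0096 0.0019" --pt "0.0017 -0.01 0.0011" --turn '[0,0,0,0,0,0,0,0,0,0,0,0,0,0,0,0,0,0,0,0]' --hand '[0,0,0,0,0,0,0,0,0,0,0,0,0,0,0,0,0,0,0,0]'

```text
time_s: 23.35
tcp_pos: [0.4388, 0.0885, 0.2069]
ee_rot: [0.001, -0.066, 0.998, 0.002]
contact_force: [-1.3, 13.9, 6.7]
opening: 0.022
gripper_force: 51.1
```

send_rows --pt "0.0002 -0.005 0" --pt "0 0 0" --pt "0 0 0" --turn '[0,0,0]' --hand '[0,0,0]'

```text
time_s: 23.65
tcp_pos: [0.4393, 0.0828, 0.2068]
ee_rot: [0.0, -0.066, 0.998, 0.001]
contact_force: [-2.6, 6.8, 5.8]
opening: 0.0222
gripper_force: 50.9
```

```bash
python3 steps.py 893 9 1
```

```text
err at a0 [ 1.3 -4.2  0.5] meas angle 176.76624459981744 r 66.02897647572401 axial 0.24892482448726425
F tool [ 1.6  7.1 -5.8] Fhub x,y,z 1.665259563886642 7.0630927892794135 5.755934567160306 t 23.65
[[0.0004, -0.0102, 0.0002]]
TANG -7.145783080311059 RAD -1.264180894582322
```

send_rows --pt "0 0 0" --pt "0 0 0" --pt "0 0 0" --pt "0 0 0" --pt "0 0 -0.02" --pt "0 0 -0.04" --pt "0 0 -0.05" --pt "0 0 -0.05" --pt "0 -0.02 -0.03" --pt "0 -0.04 0" --pt "0 -0.05 0" --pt "0 -0.05 0" --pt "0 -0.05 0" --pt "0 -0.05 0" --pt "0 -0.05 0" --pt "0 -0.03 0" --pt "0 0 0" --turn '[0,0,0,0,0,0,0,0,0,0,0,0,0,0,0,0,0]' --hand '[0.05,0.05,0.05,0.05,0.05,0.05,0.05,0.05,0.05,0.05,0.05,0.05,0.05,0.05,0.05,0.05,0.05]'

```text
time_s: 25.35
tcp_pos: [0.4836, -0.2585, 0.3946]
ee_rot: [-0.001, -0.064, 0.998, 0.0]
contact_force: [-0.6, 1.1, -0.5]
opening: 0.0502
gripper_force: 0.0
```

```bash
python3 - <<'E'
from fit import *
np.set_printoptions(precision=4,suppress=True)
save('s4.png',vision.capture('scene')); save('t4.png',vision.capture('top'))
ob=[]
for cam in ('scene','top'):
  c=cal(cam)
  for t in ('stem_tip','handle_mid'): print(cam,t,[(np.round(r['location'],1),round(r['score'],2)) for r in spotter.tip_of(t,cam)[:2]])
  print([proj(c,T(RIG,[HUB+h*HZ]))[0] for h in (.015,.03,.045)],[proj(c,hnd(a,.04,0))[0] for a in (165,177,190)])
D=dts([('s4.png','scene'),('t4.png','top')])
print('pan',fit(panpts,D[:1],(.632,-.066,.14),(.02,.02,.1)))
a=cv2.imread('pics/s4.png')[215:315,260:390]; b=cv2.imread('pics/t4.png')[165:265,220:350]
cv2.imwrite('pics/m5.png',cv2.resize(np.hstack([a,b]),(780,300),interpolation=2))
E
```

```text
scene stem_tip [(array([357.8, 233.3]), 0.54)]
scene handle_mid [(array([351. , 226.9]), 0.52)]
[array([356.4408, 246.4842]), array([356.1415, 241.0822]), array([355.8395, 235.6233])] [array([357.5448, 225.3787]), array([352.1615, 225.7262]), array([346.5118, 226.6566])]
top stem_tip [(array([269. , 238.1]), 0.66)]
top handle_mid [(array([272.3, 261.9]), 0.44), (array([248.7, 148.9]), 0.41)]
[array([269.2616, 229.3624]), array([269.316 , 232.1881]), array([269.3717, 235.0757])] [array([266.7797, 260.0422]), array([272.8181, 259.9128]), array([279.1785, 258.5297])]
pan (array([ 0.6342, -0.0684,  0.1264]), np.float32(0.6034294))
```

View pics/m5.png

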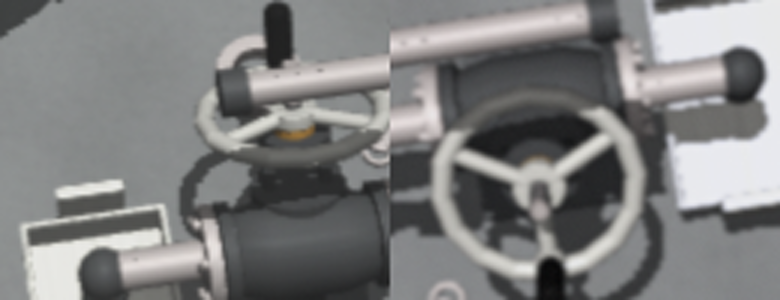

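The stem tip shows at top ≈ (270,235), where the model predicts 45 mm of height. The handle is at 177°, and the pan sits under the spout with the arm clear. Handing in.

```bash
python3 -c "
from bench import bot
print(bot.hand_in())"
```

```text
the job is handed in; nothing more can be done
None
```

The job is handed in: the larger white pan is flat under the spout and released. The valve is open about two true turns, counted from where the slack ended by the force readings; the camera shows the stem at about 45 mm, but too coarsely to confirm that closely.

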